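# Line up manifold blocks under the inspection lamp

### The job

Slide the three aluminium manifold blocks under the lamp bar into an even, straight row: one block centred along each black line, each with its far end square against the fence. Keep the blocks down on the plate, do not knock the lamp bar, and leave the other things alone. When the row stands let go, press the start button fully down and release it.

Things in the scene. Friction and masses are not known exactly. Their poses are not given: they have to be found in the camera images.
- block_a_center (a point): Centre (half-way up) of manifold block a: aluminium, 100 mm long (x), 45 wide (y), 40 high (z), plus two port collars 28 mm across, 4 mm proud of the top, on the long axis 25 mm either side of the middle; 0.3 to 0.5 kg. The three are identical, both ends alike; they start askew on the open half of the plate, with room for fingers along their sides.
- block_b_center (a point): Centre (half-way up) of manifold block b: aluminium, 100 mm long (x), 45 wide (y), 40 high (z), plus two port collars 28 mm across, 4 mm proud of the top, on the long axis 25 mm either side of the middle; 0.3 to 0.5 kg. The three are identical, both ends alike; they start askew on the open half of the plate, with room for fingers along their sides.
- block_c_center (a point): Centre (half-way up) of manifold block c: aluminium, 100 mm long (x), 45 wide (y), 40 high (z), plus two port collars 28 mm across, 4 mm proud of the top, on the long axis 25 mm either side of the middle; 0.3 to 0.5 kg. The three are identical, both ends alike; they start askew on the open half of the plate, with room for fingers along their sides.
- fixture: Fixed fixture; origin under the centre of its steel plate (350 x, 400 y, 12 mm thick); its x points towards the fence (the robot's left, world +y within 7 degrees), its y towards the robot. Fence: dark, near face at x = +145 mm, 25 high above the plate, 360 long, 20 thick. Three black lines on the plate along x at y = +85, 0, -85 mm. Posts 18 mm thick (feet 34) at x = +50, y = +-185 carry the lamp bar.
- lamp_bar: Grey lamp bar fixed across the fixture over the row; same frame as the fixture. Spans x = +30 to +70, y = +-205 mm; underside 167 mm above the bench, top 206. A block at the fence has its other end at x = +45: the bar overhangs it by 15 mm, so the tool must lean its body back, away from the fence (to the robot's right), about 35 to 45 degrees to reach it.
- mark_0 (a point): Where the nearest (to the robot) black line meets the foot of the fence's near face, on the plate's top (12 mm above the bench). Axes as the fixture's. A block in place here has its centre 50 mm before this point along x (at x = -50), on the line (y = 0), and 20 mm above it.
- mark_1 (a point): Where the middle black line meets the foot of the fence's near face, on the plate's top (12 mm above the bench). Axes as the fixture's. A block in place here has its centre 50 mm before this point along x (at x = -50), on the line (y = 0), and 20 mm above it.
- mark_2 (a point): Where the farthest black line meets the foot of the fence's near face, on the plate's top (12 mm above the bench). Axes as the fixture's. A block in place here has its centre 50 mm before this point along x (at x = -50), on the line (y = 0), and 20 mm above it.
- start_top (a point): Centre of the top face of the grey start button, 32 mm diameter, in a black housing on the bench; to the left or the right of the plate. It is pressed straight down.
- start (a joint): Travel of the start button, 0 up to 0.006 m fully down; springs back, 5 N when fully down.
- bush: Bystander, leave alone: flanged dark steel bush standing on the plate beside the end of the row nearer the robot, 38 mm diameter, 50 high. Origin at the centre of its underside.
- bolt: Bystander, leave alone: dark steel bolt standing on its head on the plate beside the end of the row farther from the robot, head 34 mm diameter, 64 high. Origin at the centre of its underside.
- bottle: Bystander, leave alone: white plastic bottle, 60 mm diameter, 110 high, standing on the bench on the side of the plate where the button is not. Origin at the centre of its underside.
- screwdriver: Bystander, leave alone: grey screwdriver lying 170 mm long, on the bench to the left of the plate.
- jar: Bystander, leave alone: closed glass jar, 70 mm diameter, 80 high, to the right of the plate. Origin at the centre of its underside.

How it is judged:
By the outcome, as a careful person would: the job done as asked, in the order asked, and still so for the second after the job is handed in, with the robot touching nothing.
It also fails if it takes over 72 s, if anything falls off the work surface, if the arm or the gripper's body presses on something with over 40 N, if the wrist force passes 120 N, or if a joint passes its speed limit or range.

### The arm

A 6-joint arm with a two-finger parallel gripper is mounted at the origin on the work surface. World frame = base frame: x ahead of the robot, y to its left, z up, the work surface at z = 0. Lengths are in m, angles in rad, forces in N, time in s.
With the tool pointing down it reaches from about 0.375 to 0.975 m from the base axis. Payload 3.8 kg.
Tool frame: the origin (TCP) lies midway between the tips of the shut fingers; the grasp point (between the pads) lies 19 mm behind it; x points along the fingers, z is the direction in which the jaws open and shut, and the axes are right-handed (so a half turn about x gives the same grasp; the last joint's range is limited). The gripper opens to 85 mm and grips with 20 to 120 N. Pads are 22 mm wide; open, the fingers measure 114 mm over their backs; the gripper's body (76 mm by 85 mm) begins 54 mm behind the grasp point. The pads swing forward as they close: fully open they stand 13 mm farther back than shut.
Start: joints at [1.263, 0.264, 1.604, -0, 1.274, -0.037], TCP at [0.181, 0.65, 0.231] pointing down, gripper open.
Joint ranges: [-2.63, 2.63], [-0.94, 2.18], [0.31, 2.57], [-1.31, 4.45], [0, 2.66], [-2.55, 2.55]. Speed limits (rad/s): [2.57, 2.57, 3.14, 3.14, 3.14, 3.14].

### API

Orientations are given as a unit quaternion [x, y, z, w].
In Python, from plant import status, read_camera, hand_in, models gives the robot as it stands.
- The arm moves only by the tool move_arm, never from a script. Its argument "plan" is a list of rows, each a list of 7 numbers: the turn, a rotation vector about the world's x, y, z in rad, then the shift along the world's x, y, z in m, then the finger opening in m, from 0 to 0.0854. In form: [[rx, ry, rz, dx, dy, dz, gripper], ...]. A call has 1 to 20 rows; each row shifts and turns the commanded pose from where the row before left it; what a row does not reach is not made up. A row lasts 1/12 s, in which the tool goes at most 41.7 mm and 7.16 degrees, less where a joint would pass 70% of its speed; a pose out of reach is approached as far as the arm can. A call with a gripper value outside its range is refused whole. The fingers move at their own pace and stop on an object; "newtons" is the grip in N (left out, the last holds). Time passes only in rows, so rows that do not move let the fingers close. It gives the time, the measured TCP pose, the force and the opening at its end, in the units of the state.
- status.get_state(): the state, without advancing time (a new reading comes with each control period).
- read_camera(name): name is "scene" or "top" or "wrist"; returns a dict with "frame" (384x512x3 uint8, blue, green, red), "range_z" (384x512 float32, m along the optical axis (not along the pixel's ray), 0 where there is no reading), "fx", "fy", "cx", "cy" (pixels), "D" ([k1, k2, p1, p2, k3] as OpenCV has them; the pictures are not rectified), "rvec" (rotation vector, rad) and "tvec" (3), from world to camera coordinates, as OpenCV has them. Camera axes: x right, y down, z forward; pixel columns grow to the right and rows downward; lengths in m; the calibration is good to about 2 mm. A picture is of the moment at which its call begins.
- hand_in(): hands the job in, once; it reports no verdict.
Trained networks look in a picture, given as the dict that the camera call returned (one of the last four; its "shot" number tells which), for a name from the list of things; names that differ only in an ending like _2 or _b are one class to them, and where a whole thing is asked for, a point or a joint stands for the part that bears it (a point fixed in the world has none). Each returns a list of dicts, best first, with "score" (0 to 1); they miss things now and then, are a little off and sometimes report something else, mostly with a low value. They report only what shows in the picture. A call takes as long as a camera call.
- models.look_for(target, picture): "at" ([x, y, z] in m, in world coordinates, good to about 4 mm: the middle of the surface that is visible of it).
- models.spot_point(target, picture): "at" ([x, y, z] in m, in world coordinates, good to about 4 mm: a listed point, or the origin of a listed thing).
The state is a dict: "clock": time; "joints": joint angles; "dq": joint speeds; "effort": joint torques, N m; "ee_pos": TCP position; "orientation": TCP orientation; "contact_force": force on the tool from outside, world axes, zero at the start; "torque": the same for the moment, N m; "finger_gap": finger opening in m.
Only numpy, scipy, OpenCV 4.12 (cv2) and the standard library are available. Lean on these libraries where they do the work, as an engineer would, in place of code of your own. Each camera call takes 0.05 s, during which the arm holds its last target.

## Working session

There is one attempt and no reset: what is moved stays moved. The work goes in short steps, Python scripts to look and compute and a tool call to move; the robot and the scene stay as the last step left them, time stands still between calls to the robot, and variables do not carry over. Pictures are saved under pics/ and viewed, and the job is handed in when it is done.

Besides the shell and the picture viewer there is one more tool, called after "Call:" in YAML: its name, and indented under it one key for each argument. move_arm: Moves the arm, as the interface text tells. Its arguments: {"type":"object","properties":{"plan":{"type":"array","items":{"type":"array","items":{"type":"number"}}},"newtons":{"type":"number"}},"required":["plan"]}

```bash
ls; mkdir -p pics
cat > h.py <<'E'
import numpy as np, cv2
from plant import status, read_camera, hand_in, models
def shot(n,f):
    p=read_camera(n); cv2.imwrite('pics/'+f+'.png',p['frame']); return p
E
python3 - <<'E'
from h import *
s=status.get_state(); print(s)
for n in ['top','scene','wrist']:
    p=shot(n,n+'0')
    for t in ['block_a_center','mark_0','start_top','bush','bolt','bottle','jar','screwdriver','fixture','lamp_bar']:
        print(n,t,[(np.round(r['at'],3).tolist(),round(r['score'],2)) for r in models.spot_point(t,p)])
E
```

```text
pics
{'clock': 0.0, 'joints': array([ 1.26308305e+00,  2.64777641e-01,  1.60539492e+00,  4.67509192e-06,
        1.27367014e+00, -3.69382589e-02]), 'dq': array([ 1.11769869e-03,  1.50892715e-04, -7.10838055e-04, -2.46536481e-05,
        2.58429786e-03, -2.49647951e-04]), 'effort': array([ 2.52564445e-03, -5.15080619e+01, -3.67325306e+01,  2.47375310e-04,
        1.25480312e-02,  1.43468912e-05]), 'ee_pos': array([0.18035121, 0.64970073, 0.22993421]), 'orientation': array([-0.42839318,  0.56356318,  0.42748032,  0.56226008]), 'contact_force': array([-0.95497426,  0.252097  , -0.53985958]), 'torque': array([-0.039852  , -0.05040325, -0.02116418]), 'finger_gap': 0.08552641248319937}
top block_a_center [([0.589, -0.044, 0.029], 0.79)]
top mark_0 [([0.656, 0.166, 0.015], 0.91), ([0.483, 0.153, 0.008], 0.75), ([0.566, 0.16, 0.011], 0.61)]
top start_top [([0.441, -0.338, 0.023], 0.57)]
top bush [([0.417, 0.118, 0.012], 0.51)]
top bolt [([0.722, 0.141, 0.015], 0.71), ([0.42, 0.117, 0.013], 0.55)]
top bottle [([0.453, 0.326, -0.001], 0.57), ([0.57, 0.16, 0.01], 0.55)]
top jar [([0.586, -0.348
[... 188 characters left out ...]
.044, 0.035], 0.81)]
scene mark_0 [([0.658, 0.166, 0.012], 0.68), ([0.483, 0.157, 0.013], 0.63), ([0.565, 0.161, 0.011], 0.59)]
scene start_top [([0.44, -0.339, 0.022], 0.46)]
scene bush [([0.421, 0.119, 0.015], 0.81)]
scene bolt []
scene bottle [([0.454, 0.333, 0.003], 0.71)]
scene jar [([0.588, -0.345, -0.001], 0.64)]
scene screwdriver [([0.612, 0.335, -0.001], 0.9), ([0.659, 0.166, 0.011], 0.48)]
scene fixture [([0.578, 0.016, -0.001], 0.96), ([0.586, -0.345, 0.003], 0.27)]
scene lamp_bar []
wrist block_a_center []
wrist mark_0 []
wrist start_top []
wrist bush []
wrist bolt []
wrist bottle [([0.455, 0.328, 0.001], 0.84)]
wrist jar []
wrist screwdriver []
wrist fixture []
wrist lamp_bar []
```

View pics/top0.png

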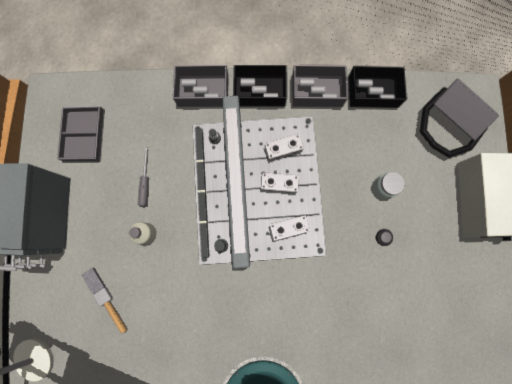

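View pics/scene0.png

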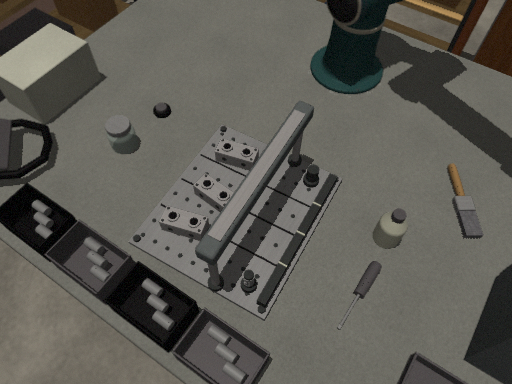

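Top view: the fence is at column ~200 and the bar at ~235. The blocks are at (284,147), (280,183) and (289,229), and the button is at (385,237). Next I'll zoom in and measure the fixture and blocks from geometry.

```bash
cat >> h.py <<'E'
def cam(p):
    K=np.array([[p['fx'],0,p['cx']],[0,p['fy'],p['cy']],[0,0,1.]]); D=np.array(p['D'],float)
    R=cv2.Rodrigues(np.array(p['rvec'],float))[0]; t=np.array(p['tvec'],float).reshape(3)
    return K,D,R,t
def rays(p,uv):
    K,D,R,t=cam(p); n=cv2.undistortPoints(np.array(uv,float).reshape(-1,1,2),K,D).reshape(-1,2)
    return np.c_[n,np.ones(len(n))]@R, -R.T@t   # dirs world (z_cam=1), origin
def onplane(p,uv,z):
    d,o=rays(p,uv); s=(z-o[2])/d[:,2]; return o+d*s[:,None]
def cloud(p):
    h,w=p['range_z'].shape; v,u=np.mgrid[:h,:w]
    d,o=rays(p,np.c_[u.ravel(),v.ravel()]); return (o+d*p['range_z'].reshape(-1,1)).reshape(h,w,3)
def proj(p,X):
    K,D,R,t=cam(p); return cv2.projectPoints(np.array(X,float).reshape(-1,1,3),cv2.Rodrigues(R)[0],t,K,D)[0].reshape(-1,2)
def rectify(p,x0,x1,y0,y1,z,mm=1.0):
    # orthomap at height z: image cols = -y ... (left=+y), rows: top=+x
    nx=int((x1-x0)*1000/mm); ny=int((y1-y0)*1000/mm)
    r,c=np.mgrid[:nx,:ny]; X=np.stack([x1-r*mm/1000,y1-c*mm/1000,np.full(r.shape,z)],-1)
    q=proj(p,X).reshape(nx,ny,2).astype(np.float32)
    return cv2.remap(p['frame'],q[...,0],q[...,1],cv2.INTER_CUBIC)
E
python3 - <<'E'
from h import *
p=shot('top','t1')
im=rectify(p,.36,.80,-.20,.22,.012,.7)
cv2.imwrite('pics/rt1.png',im)
C=cloud(p); z=C[...,2]
m=((z>.044)&(z<.060)&(C[...,1]<.03)&(C[...,1]>-.15)&(C[...,0]>.38)&(C[...,0]<.78)).astype(np.uint8)
n,l,st,ce=cv2.connectedComponentsWithStats(m)
for i in range(1,n):
    if st[i,4]<60: continue
    P=C[l==i]; print(len(P),P.mean(0),P[:,2].std(),cv2.minAreaRect((P[:,:2]*1000).astype(np.float32)))
p=shot('wrist','w1'); K,D,R,t=cam(p); print('cam pos',-R.T@t,'axis',R[2],p['fx'])
E
```

```text
578 [ 0.69146787 -0.05674631  0.05265761] 0.0027701989904786125 ((693.2943725585938, -57.446807861328125), (45.99767303466797, 99.82894134521484), 16.007551193237305)
613 [ 0.59172154 -0.04513313  0.05279627] 0.0027434079962092937 ((592.3900146484375, -45.30474853515625), (100.2738265991211, 45.52998352050781), 85.25373077392578)
638 [ 0.46877309 -0.07071522  0.05265615] 0.0026586761962418626 ((468.9796142578125, -71.13414001464844), (45.26287841796875, 100.53141021728516), 14.33594036102295)
cam pos [0.11169138 0.67031984 0.3730317 ] axis [ 0.27070784 -0.07548201 -0.95969773] 271.22138212080534
```

View pics/rt1.png

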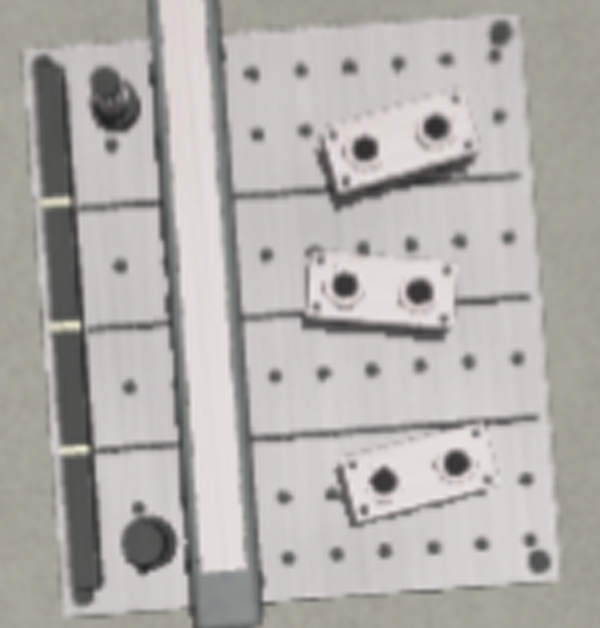

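View pics/w1.png

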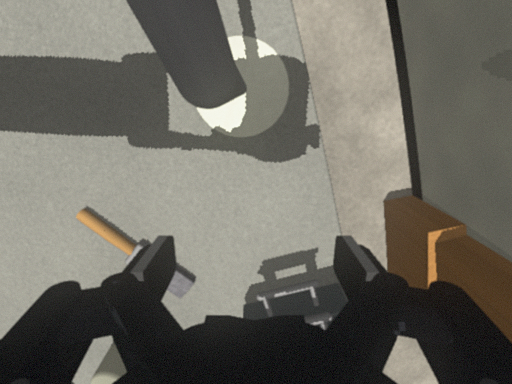

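Orthorectified top view: all three lines are clear, at rows ~205, 325 and 450 on the fence side. The bush is at (148,543) and the bolt at (115,103). Next I'll fit the fixture precisely.

```bash
cat >> h.py <<'E'
from scipy.optimize import least_squares
def fitlines(p,f0,xs=(-.04,.0,.005),ang=None,half=.012,show=False):
    """refine fixture pose (ox,oy,yaw) lateral using dark lines; returns list of (x_f, k, dy, depth)"""
    g=cv2.cvtColor(p['frame'],cv2.COLOR_BGR2GRAY).astype(np.float32)
    ox,oy,a=f0; ex=np.array([-np.sin(a),np.cos(a)]); ey=np.array([-np.cos(a),-np.sin(a)])
    out=[]
    for k,yl in enumerate((.085,0,-.085)):
        for xf in np.concatenate([np.arange(.08,.14,.004),np.arange(-.165,.02,.004)]):
            d=np.arange(-half,half,.0004)
            X=np.array([ox,oy])+xf*ex+(yl+d)[:,None]*ey
            q=proj(p,np.c_[X,np.full(len(d),.012)]).astype(np.float32)
            v=cv2.remap(g,q[:,:1],q[:,1:],cv2.INTER_LINEAR).ravel()
            b=np.median(v); w=np.clip(b-12-v,0,None)
            if w.max()<25 or b<100: continue
            c=(w*d).sum()/w.sum(); s=np.sqrt((w*(d-c)**2).sum()/w.sum())
            if s<.0035: out.append((xf,k,c,X[0][0]*0+ (ox+xf*ex[0]+(yl+c)*ey[0]), oy+xf*ex[1]+(yl+c)*ey[1]))
    return np.array(out)
def refine(p,f0):
    f=np.array(f0,float)
    for it in range(3):
        o=fitlines(p,f,half=(.012,.008,.006)[it])
        x,c=o[:,0],o[:,2]; keep=np.ones(len(x),bool)
        for _ in range(4):
            A=np.polyfit(x[keep],c[keep],1); r=c-np.polyval(A,x); keep=abs(r)<max(.0008,2*r[keep].std())
        a=f[2]; ey=np.array([-np.cos(a),-np.sin(a)])
        # line moves by A[1] in ey at x=0, slope A[0] => rotation: ex'=ex+slope*ey -> yaw += slope (ey = ex rotated +90)
        f[:2]+=A[1]*ey; f[2]+=A[0]
    return f,len(x),keep.sum(),r[keep].std(),[ (int(k),round(float(np.mean(o[keep&(o[:,1]==k),2]-np.polyval(A,o[keep&(o[:,1]==k),0]))),5)) for k in range(3)]
E
python3 - <<'E'
from h import *
a0=.065
for n in ['top','scene']:
    p=read_camera(n)
    f,*r=refine(p,[.581,.0135,a0]); print(n,f,np.degrees(f[2]),r)
    # fence near top edge profile along x_f at z=.037, at various y
    ex=np.array([-np.sin(f[2]),np.cos(f[2])]); ey=np.array([-np.cos(f[2]),-np.sin(f[2])])
    g=cv2.cvtColor(p['frame'],cv2.COLOR_BGR2GRAY).astype(np.float32)
    for z,lab in((.037,'fence'),(.012,'plate')):
      for yy in (-.13,-.06,-.03,.03,.06,.12):
        d=np.arange(.10,.20,.001) if lab=='fence' else np.arange(-.20,-.15,.001)
        X=f[:2]+d[:,None]*ex+yy*ey
        q=proj(p,np.c_[X,np.full(len(d),z)]).astype(np.float32)
        v=cv2.remap(g,q[:,:1],q[:,1:],cv2.INTER_LINEAR).ravel(); dv=np.diff(v)
        print(lab,yy,'drop at',d[dv.argmin()],dv.min(),'rise',d[dv.argmax()],dv.max())
E
```

```text
top [0.58032267 0.01345576 0.07382883] 4.230080122229786 [119, np.int64(96), np.float64(0.0003764202268074734), [(0, -5e-05), (1, -7e-05), (2, 0.0001)]]
fence -0.13 drop at 0.14300000000000004 -33.19922 rise 0.16700000000000007 16.392578
fence -0.06 drop at 0.14300000000000004 -39.01172 rise 0.16700000000000007 21.375
fence -0.03 drop at 0.14300000000000004 -25.998047 rise 0.16700000000000007 22.65039
fence 0.03 drop at 0.14300000000000004 -31.867188 rise 0.16800000000000007 22.734375
fence 0.06 drop at 0.14500000000000005 -31.351562 rise 0.16700000000000007 22.6875
fence 0.12 drop at 0.14300000000000004 -25.105469 rise 0.16600000000000006 20.28125
plate -0.13 drop at -0.15699999999999997 -12.496094 rise -0.173 11.173828
plate -0.06 drop at -0.192 -0.71875 rise -0.17099999999999999 7.524414
plate -0.03 drop at -0.2 -0.734375 rise -0.172 7.729492
plate 0.03 drop at -0.179 -0.40039062 rise -0.172 7.1503906
plate 0.06 drop at -0.15799999999999997 -0.75 rise -0.172 6.4921875
plate 0.12 drop at -0.15699999999999997 -1.5537109 rise -0.174 8.961914
scene [0.57906722 0.01337373 0.07677132] 4
[... 377 characters left out ...]
ce 0.03 drop at 0.18000000000000008 -21.753906 rise 0.17200000000000007 35.185547
fence 0.06 drop at 0.18000000000000008 -22.37793 rise 0.17300000000000007 31.857422
fence 0.12 drop at 0.10800000000000001 -29.374023 rise 0.17300000000000007 35.674805
plate -0.13 drop at -0.15699999999999997 -19.328125 rise -0.172 5.4160156
plate -0.06 drop at -0.173 -1.3652344 rise -0.16999999999999998 6.213867
plate -0.03 drop at -0.173 -2.7216797 rise -0.16999999999999998 6.024414
plate 0.03 drop at -0.184 -1.4707031 rise -0.16999999999999998 3.4033203
plate 0.06 drop at -0.183 -1.90625 rise -0.16999999999999998 5.234375
plate 0.12 drop at -0.15599999999999997 -1.6015625 rise -0.16899999999999998 3.5546875
```

```bash
cat >> h.py <<'E'
from scipy.spatial.transform import Rotation as Ro
F=[.5803,.0150,.0738]
def fx(x,y,z,F=F):
    a=F[2]; return np.array([F[0]-np.sin(a)*x-np.cos(a)*y, F[1]+np.cos(a)*x-np.sin(a)*y, z])
def tofx(X,F=F):
    a=F[2]; d=np.array(X[:2])-F[:2]; return np.array([-np.sin(a)*d[0]+np.cos(a)*d[1], -np.cos(a)*d[0]-np.sin(a)*d[1]])
def tool(yaw,tilt,s):
    """yaw from world +y of pointing dir, tilt from vertical; s=+-1 jaw sign"""
    e=np.array([-np.sin(yaw),np.cos(yaw),0]); x=np.sin(tilt)*e+np.array([0,0,-np.cos(tilt)])
    z=s*np.array([-np.cos(yaw),-np.sin(yaw),0]); return Ro.from_matrix(np.c_[x,np.cross(z,x),z])
def rv(R,cur=None):
    if cur is None: cur=Ro.from_quat(status.get_state()['orientation'])
    return (R*cur.inv()).as_rotvec()
E
python3 - <<'E'
from h import *
s=status.get_state(); R=Ro.from_quat(s['orientation']); print(R.as_matrix().round(3))
p=read_camera('wrist'); K,D,Rc,t=cam(p); print('cam in tool',R.inv().apply(-Rc.T@t-s['ee_pos']),'axis',R.inv().apply(Rc[2]))
for sg in(1,-1):
    print(sg,np.round(rv(tool(.0738,0,sg)),3),np.round(rv(tool(-.083,np.radians(42),sg)),3), 'camdir(y tool) world',tool(0,.7,sg).as_matrix()[:,1])
for n,X in dict(a=(.469,-.0711),b=(.5924,-.0453),c=(.6933,-.0574),bush=(.419,.118),bolt=(.722,.141)).items(): print(n,tofx(X))
E
```

```text
[[-0.    -0.964  0.268]
 [-0.     0.268  0.964]
 [-1.     0.    -0.   ]]
cam in tool [-0.1417596   0.07170818  0.00077946] axis [ 9.59695540e-01 -2.81041629e-01 -2.69045643e-04]
1 [0.    0.    1.915] [ 0.476 -0.683  1.67 ] camdir(y tool) world [ 0.         -0.76484219 -0.64421769]
-1 [ 0.    -0.    -1.226] [ 0.65   0.453 -1.316] camdir(y tool) world [0.         0.76484219 0.64421769]
a [-0.07765915  0.11734546]
b [-0.06102803 -0.00762096]
c [-0.08053476 -0.10735414]
bush [0.11461277 0.15326644]
bolt [ 0.11520906 -0.15060466]
```

```bash
cat > wr.py <<'E'
from h import *
M=np.array([[0,0,-1],[0,1,0],[1,0,0]]).T  # rows? columns: tool axes in local frame
Ml=np.c_[[0,0,1],[0,1,0],[-1,0,0]].astype(float) # tool x,y,z in local
def wrist(j1,phi,R):
    B=Ro.from_euler('ZY',[j1,phi]); W=(B.inv()*R).as_matrix()@Ml.T
    return Ro.from_matrix(W).as_euler('ZYZ')
if __name__=='__main__':
    s=status.get_state(); j=s['joints']; print(wrist(j[0],j[1]+j[2],Ro.from_quat(s['orientation'])),j)
    for sg in(1,-1):
      for yaw in (-.083,.0738,.28):
        for tl in (30,40,45):
          for j1 in(-.35,-.15):
            for phi in(1.6,1.9): print(sg,yaw,tl,j1,phi,wrist(j1,phi,tool(yaw,np.radians(tl),sg)).round(2))
E
python3 wr.py
```

```text
[-3.05626245e-05  1.27372484e+00 -3.69017089e-02] [ 1.26309982e+00  2.63905590e-01  1.60398905e+00 -3.05626245e-05
  1.27372484e+00 -3.69017089e-02]
1 -0.083 30 -0.35 1.6 [0.51 1.68 2.89]
1 -0.083 30 -0.35 1.9 [0.51 1.42 2.75]
1 -0.083 30 -0.15 1.6 [0.52 1.58 3.07]
1 -0.083 30 -0.15 1.9 [0.54 1.32 2.92]
1 -0.083 40 -0.35 1.6 [0.68 1.72 2.92]
1 -0.083 40 -0.35 1.9 [0.67 1.48 2.73]
1 -0.083 40 -0.15 1.6 [0.7  1.59 3.07]
1 -0.083 40 -0.15 1.9 [0.71 1.36 2.88]
1 -0.083 45 -0.35 1.6 [0.76 1.74 2.93]
1 -0.083 45 -0.35 1.9 [0.75 1.52 2.72]
1 -0.083 45 -0.15 1.6 [0.78 1.6  3.07]
1 -0.083 45 -0.15 1.9 [0.8  1.39 2.86]
1 0.0738 30 -0.35 1.6 [0.48 1.75 2.76]
1 0.0738 30 -0.35 1.9 [0.48 1.49 2.62]
1 0.0738 30 -0.15 1.6 [0.51 1.66 2.93]
1 0.0738 30 -0.15 1.9 [0.52 1.39 2.79]
1 0.0738 40 -0.35 1.6 [0.65 1.82 2.79]
1 0.0738 40 -0.35 1.9 [0.63 1.57 2.61]
1 0.0738 40 -0.15 1.6 [0.68 1.69 2.95]
1 0.0738 40 -0.15 1.9 [0.68 1.46 2.76]
1 0.0738 45 -0.35 1.6 [0.73 1.84 2.81]
1 0.0738 45 -0.35 1.9 [0.7  1.62 2.61]
1 0.0738 45 -0.15 1.6 [0.77 1.71 2.96]
1 0.0738 45 -0.15 1.9 [0.76 1.49 2.75]
1 0.28 30 -0.35
[... 1252 characters left out ...]
738 40 -0.15 1.9 [ 0.68  1.46 -0.38]
-1 0.0738 45 -0.35 1.6 [ 0.73  1.84 -0.33]
-1 0.0738 45 -0.35 1.9 [ 0.7   1.62 -0.53]
-1 0.0738 45 -0.15 1.6 [ 0.77  1.71 -0.18]
-1 0.0738 45 -0.15 1.9 [ 0.76  1.49 -0.39]
-1 0.28 30 -0.35 1.6 [ 0.43  1.84 -0.58]
-1 0.28 30 -0.35 1.9 [ 0.42  1.57 -0.7 ]
-1 0.28 30 -0.15 1.6 [ 0.48  1.75 -0.39]
-1 0.28 30 -0.15 1.9 [ 0.47  1.49 -0.53]
-1 0.28 40 -0.35 1.6 [ 0.59  1.93 -0.53]
-1 0.28 40 -0.35 1.9 [ 0.55  1.68 -0.69]
-1 0.28 40 -0.15 1.6 [ 0.65  1.82 -0.36]
-1 0.28 40 -0.15 1.9 [ 0.62  1.58 -0.54]
-1 0.28 45 -0.35 1.6 [ 0.67  1.98 -0.5 ]
-1 0.28 45 -0.35 1.9 [ 0.62  1.74 -0.68]
-1 0.28 45 -0.15 1.6 [ 0.73  1.85 -0.33]
-1 0.28 45 -0.15 1.9 [ 0.7   1.62 -0.53]
```

Call:
move_arm:
  plan:
    - [0,0,-0.03,0.005,-0.01,0.02,0.085]
    - [0,0,-0.05,0.015,-0.025,0.02,0.085]
    - [0,0,-0.061,0.018,-0.03,0.02,0.085]
    - [0,0,-0.061,0.018,-0.03,0.02,0.085]
    - [0,0,-0.061,0.018,-0.03,0.02,0.085]
    - [0,0,-0.061,0.018,-0.03,0.01,0.085]
    - [0,0,-0.061,0.018,-0.03,0,0.085]
    - [0,0,-0.061,0.018,-0.03,0,0.085]
    - [0,0,-0.061,0.018,-0.03,0,0.085]
    - [0,0,-0.061,0.018,-0.03,0,0.085]
    - [0,0,-0.061,0.018,-0.03,0,0.085]
    - [0,0,-0.061,0.018,-0.03,0,0.085]
    - [0,0,-0.061,0.018,-0.03,0,0.085]
    - [0,0,-0.061,0.018,-0.03,0,0.085]
    - [0,0,-0.061,0.018,-0.03,0,0.085]
    - [0,0,-0.061,0.018,-0.03,0,0.085]

```text
clock: 3.23
ee_pos: [0.4531, 0.1938, 0.3416]
orientation: [-0.128, 0.695, 0.128, 0.696]
contact_force: [0.6, 1.1, 0.2]
finger_gap: 0.085
```

Call:
move_arm:
  plan:
    - [0,0,-0.032,0.014,-0.031,0,0.07]
    - [0,0,-0.032,0.014,-0.031,0,0.07]
    - [0,0,-0.032,0.014,-0.031,0,0.07]
    - [0,0,-0.032,0.014,-0.031,0,0.07]
    - [0,0,-0.032,0.014,-0.031,0,0.07]
    - [0,0,-0.032,0.014,-0.031,0,0.07]
    - [0,0,-0.032,0.014,-0.031,0,0.07]
    - [0,0,-0.032,0.014,-0.031,0,0.07]
    - [0,0,-0.032,0.014,-0.031,0,0.07]
    - [0,0,0,0,0,0,0.07]

```text
clock: 4.07
ee_pos: [0.5802, -0.0889, 0.3406]
orientation: [-0.027, 0.707, 0.024, 0.707]
contact_force: [-0.4, 0.3, -0.3]
finger_gap: 0.0699
```

Run:
```python
from h import *
s=status.get_state(); print(s['ee_pos'],s['joints'],s['clock'])
p=shot('wrist','w2')
f,*r=refine(p,F); print(f,r)
print(rv(tool(-.083,np.radians(44),-1)))
```

```text
[ 0.58016987 -0.08893856  0.34064146] [-0.19284569  0.04860496  1.65231334 -0.00289752  1.43966024 -0.26473645] 4.0667
[0.57904761 0.01490753 0.07546224] [66, np.int64(53), np.float64(0.00019006405820866696), [(0, -0.00015), (1, -5e-05), (2, 0.00011)]]
[ 0.76913545 -0.00418719 -0.14944328]
```

View pics/w2.png

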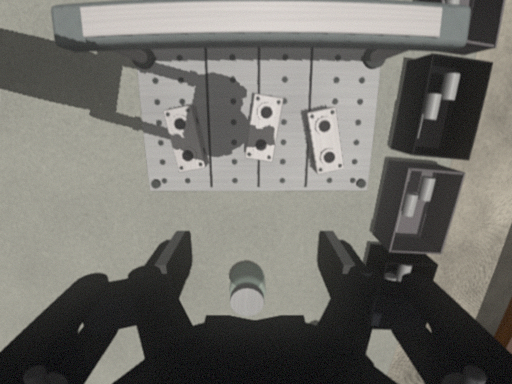

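The wrist view shows the plate from behind. The lines are at columns ~208, 259 and 310, with blocks a, b and c at (184,138), (264,127) and (324,140). There is no camera housing visible. Now I'll tilt over block b.

Call:
move_arm:
  plan:
    - [0.11,-0.0006,-0.0214,0.0016,0.004,-0.02,0.07]
    - [0.11,-0.0006,-0.0214,0.0016,0.004,-0.02,0.07]
    - [0.11,-0.0006,-0.0214,0.0016,0.004,-0.02,0.07]
    - [0.11,-0.0006,-0.0214,0.0016,0.004,-0.02,0.07]
    - [0.11,-0.0006,-0.0214,0.0016,0.004,-0.02,0.07]
    - [0.11,-0.0006,-0.0214,0.0016,0.004,-0.02,0.07]
    - [0.109,-0.0006,-0.021,0.0014,0.005,-0.02,0.07]
    - [0,0,0,0,0,0,0.07]

```text
clock: 4.78
ee_pos: [0.5852, -0.054, 0.1932]
orientation: [0.296, 0.647, 0.238, 0.662]
contact_force: [-1.4, 0.3, -1.9]
finger_gap: 0.0698
```

Run:
```python
from h import *
s=status.get_state(); print(s['ee_pos'],s['joints'],s['clock'])
R=Ro.from_quat(s['orientation']); print(rv(tool(-.083,np.radians(44),-1)))
for n in('scene','top'):
    p=shot(n,n+'3'); C=cloud(p).reshape(-1,3); C=C[p['range_z'].ravel()>0]
    L=R.inv().apply(C-s['ee_pos'])
    m=(abs(L[:,2])<.12)&(abs(L[:,1])<.2)&(L[:,0]<-.0)&(L[:,0]>-.4)&(C[:,2]>.215)
    for b in np.arange(-.3,0,.02):
        q=L[m&(L[:,0]>b)&(L[:,0]<b+.02)]
        if len(q)>5: print(n,round(b,2),len(q),'y',q[:,1].min().round(3),q[:,1].max().round(3),'z',q[:,2].min().round(3),q[:,2].max().round(3))
```

```text
[ 0.58518929 -0.05402489  0.19316564] [-0.52042031  0.31398884  1.80689486  0.68756348  1.45569527 -0.67117928] 4.7833
[-7.80781003e-03 -1.03271866e-02  9.10502037e-05]
scene -0.3 553 y -0.012 0.042 z -0.034 0.039
scene -0.28 512 y -0.01 0.04 z -0.029 0.042
scene -0.26 509 y -0.002 0.04 z -0.031 0.05
scene -0.24 488 y -0.01 0.041 z -0.031 0.038
scene -0.22 472 y -0.021 0.041 z -0.034 0.039
scene -0.2 449 y -0.011 0.041 z -0.035 0.039
scene -0.18 446 y -0.011 0.042 z -0.032 0.038
scene -0.16 453 y -0.012 0.041 z -0.032 0.038
scene -0.14 393 y -0.01 0.04 z -0.036 0.039
scene -0.12 657 y -0.011 0.024 z -0.068 0.069
scene -0.1 600 y -0.016 0.023 z -0.069 0.069
scene -0.08 526 y -0.017 0.022 z -0.067 0.068
scene -0.06 258 y -0.012 0.017 z -0.066 0.067
scene -0.04 160 y -0.009 0.016 z -0.049 0.049
top -0.3 387 y -0.002 0.042 z -0.034 0.035
top -0.28 413 y 0.002 0.042 z -0.035 0.044
top -0.26 397 y -0.004 0.042 z -0.034 0.05
top -0.24 342 y 0.003 0.041 z -0.034 0.034
top -0.22 346 y -0.012 0.042 z -0.036 0.037
top -0.2 253 y -0.004 0.043 z -0.036 0.036
top -0.18 395 y -0.015 0.043 z -0.036 0.036
top -0.16 275 y -0.001 0.042 z -0.036 0.035
top -0.14 141 y -0.002 0.04 z -0.037 0.038
top -0.12 517 y -0.01 0.023 z -0.066 0.068
top -0.1 322 y -0.016 0.023 z -0.066 0.068
top -0.08 319 y -0.014 0.02 z -0.064 0.067
top -0.06 109 y -0.005 0.017 z -0.062 0.065
top -0.04 87 y -0.001 0.015 z -0.046 0.051
```

View pics/scene3.png

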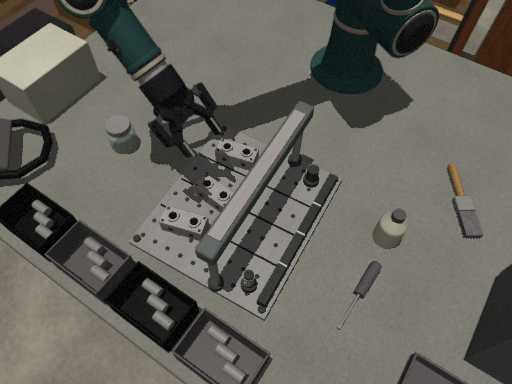

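Call:
move_arm:
  plan:
    - [-0.004,-0.005,0,0.003,-0.003,-0.025,0.07]
    - [-0.004,-0.005,0,0.003,-0.003,-0.035,0.07]
    - [0,0,0,0,0,-0.035,0.07]
    - [0,0,0,0,0,-0.025,0.07]
    - [0,0,0,0,0,-0.013,0.07]
    - [0,0,0,0,0,0,0.07]
    - [0,0,0,0,0,0,0.07]

```text
clock: 5.47
ee_pos: [0.597, -0.0601, 0.0706]
orientation: [0.285, 0.64, 0.238, 0.672]
contact_force: [0.3, 0.6, 0.2]
finger_gap: 0.0699
```

Run:
```python
from h import *
s=status.get_state(); print(s['ee_pos'],s['dq'].round(3),s['clock'])
print(rv(tool(-.083,np.radians(44),-1)))
p=shot('wrist','w4'); f,*r=refine(p,F); print(f,r)
```

```text
[ 0.59701767 -0.06013776  0.07064028] [-0.008 -0.02  -0.019  0.007  0.002 -0.001] 5.4667
[ 0.0093564   0.0161024  -0.00412564]
[0.57987702 0.01496867 0.07475898] [88, np.int64(77), np.float64(0.00024524076268789914), [(0, -0.00021), (1, -1e-05), (2, 0.00031)]]
```

View pics/w4.png

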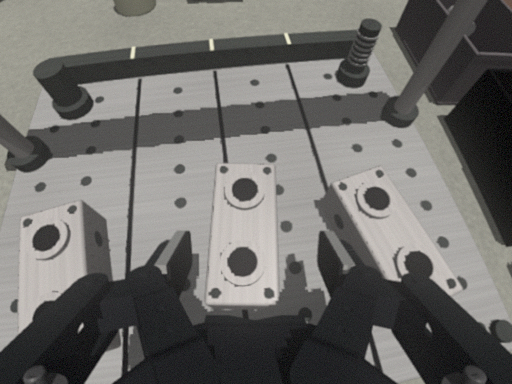

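The wrist camera sees the row under the bar well. Lines are at columns ~135, 220 and 300, with block b at (243,230) between the fingers. I'll go down and grip.

Call:
move_arm:
  plan:
    - [0.005,0.008,-0.002,-0.003,0,-0.015,0.07]
    - [0.004,0.008,-0.002,-0.003,0,-0.015,0.07]
    - [0,0,0,0,0,-0.012,0.07]
    - [0,0,0,0,0,-0.004,0.07]
    - [0,0,0,0,0,0,0.07]
    - [0,0,0,0,0,0,0.07]
  newtons: 30

```text
clock: 6.02
ee_pos: [0.5891, -0.0604, 0.0216]
orientation: [0.294, 0.645, 0.237, 0.665]
contact_force: [-0.0, 0.2, 0.4]
finger_gap: 0.0703
```

Run:
```python
from h import *
s=status.get_state(); print(s['ee_pos'],s['contact_force'],s['clock'])
print(rv(tool(-.083,np.radians(44),-1)))
p=shot('wrist','w5'); C=cloud(p); z=C[...,2]
m=((z>.046)&(z<.062)&(C[...,1]<.03)&(C[...,1]>-.15)&(C[...,0]>.54)&(C[...,0]<.66)).astype(np.uint8)
n,l,st,ce=cv2.connectedComponentsWithStats(m)
for i in range(1,n):
    if st[i,4]>500: P=C[l==i]; print(len(P),P.mean(0),cv2.minAreaRect((P[:,:2]*1000).astype(np.float32)))
```

```text
[ 0.58910702 -0.06036485  0.02155703] [-0.00838483  0.24042726  0.4397633 ] 6.0167
[-0.00224021 -0.00422379  0.0019106 ]
15897 [ 0.59038138 -0.05294452  0.05229298] ((591.2546997070312, -43.45389938354492), (100.36636352539062, 45.45125961303711), 85.02296447753906)
881 [ 0.55000035 -0.07742042  0.05392221] ((546.6355590820312, -76.95504760742188), (23.908632278442383, 13.293599128723145), 87.5776138305664)
893 [ 0.62522037 -0.08359004  0.05345913] ((628.9557495117188, -83.9389419555664), (23.717327117919922, 14.198039054870605), 84.97117614746094)
517 [ 0.63852382 -0.11250872  0.06025476] ((639.5692749023438, -114.30097198486328), (10.681845664978027, 23.785566329956055), 71.38109588623047)
```

View pics/w5.png

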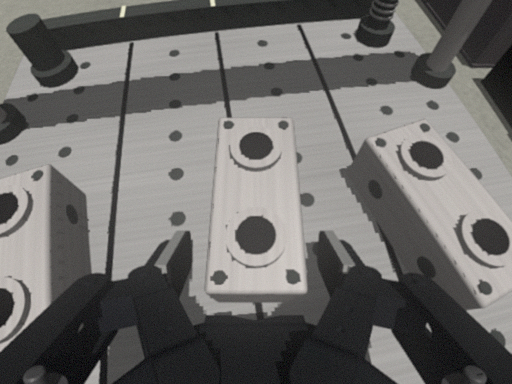

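Call:
move_arm:
  plan:
    - [0,0,0,0.001,0,0.002,0.06]
    - [0,0,0,0,0,0,0.04]
    - [0,0,0,0,0,0,0.04]
    - [0,0,0,0,0,0,0.04]
    - [0,0,0,0,0,0,0.04]
  newtons: 30

```text
clock: 6.48
ee_pos: [0.5911, -0.061, 0.0253]
orientation: [0.293, 0.644, 0.237, 0.666]
contact_force: [-0.9, -2.4, 4.6]
finger_gap: 0.0446
```

```bash
cat >> h.py <<'E'
F=[.5799,.0150,.0748]
def blk(p,x0,x1,y0,y1,zmin=.046,zmax=.0535,minpx=1500):
    C=cloud(p); z=C[...,2]
    m=((z>zmin)&(z<zmax)&(C[...,1]<y1)&(C[...,1]>y0)&(C[...,0]>x0)&(C[...,0]<x1)).astype(np.uint8)
    n,l,st,ce=cv2.connectedComponentsWithStats(m); out=[]
    for i in range(1,n):
        if st[i,4]<minpx: continue
        P=C[l==i]; (c,wh,a)=cv2.minAreaRect((P[:,:2]*1000).astype(np.float32))
        # yaw of long axis from +y (ccw)
        yaw = a if wh[1]>wh[0] else a-90
        cc=np.array(c)/1000; out.append((cc.round(4),tofx(cc,F).round(4),np.round(wh,1),round(yaw-np.degrees(F[2]),2)))
    return out
def st():
    s=status.get_state(); print('ee',s['ee_pos'].round(4),'F',s['contact_force'].round(1),'gap',round(s['finger_gap'],4),'t',s['clock']); return s
E
python3 - <<'E'
from h import *
s=st(); p=shot('wrist','w6')
for b in blk(p,.54,.66,-.15,.03): print(b)
# target: rot and tcp for block centre at fixture (0.06,0) keeping rel. offset
cur=Ro.from_quat(s['orientation']); 
print(rv(tool(F[2],np.radians(44),-1)), s['orientation'], cur.as_matrix()[:,0], cur.as_matrix()[:,2])
E
```

```text
ee [ 0.5911 -0.061   0.0253] F [-0.9 -2.4  4.6] gap 0.0446 t 6.4833
(array([ 0.5888, -0.0438]), array([-0.0593, -0.0044]), array([101.5,  65.1]), np.float64(-9.13))
[-0.00076547 -0.00147205  0.1592329 ] [0.29274688 0.64421929 0.2370439  0.66565078] [ 0.0575834   0.69276329 -0.71886242] [ 0.99643787 -0.08431788 -0.00143846]
```

Call:
move_arm:
  plan:
    - [0,0,0.01,-0.001,0.003,0,0.04]
    - [0,0,0.015,-0.001,0.006,0,0.04]
    - [0,0,0.015,-0.001,0.009,0,0.04]
    - [0,0,0.015,-0.001,0.01,0,0.04]
    - [0,0,0.015,-0.001,0.01,0,0.04]
    - [0,0,0.015,-0.001,0.01,0,0.04]
    - [0,0,0.015,-0.001,0.01,0,0.04]
    - [0,0,0.015,-0.001,0.01,0,0.04]
    - [0,0,0.015,-0.001,0.01,0,0.04]
    - [0,0,0.015,-0.001,0.01,0,0.04]
    - [0,0,0.014,-0.001,0.01,0,0.04]
    - [0,0,0,-0.001,0.01,0,0.04]
    - [0,0,0,-0.001,0.01,0,0.04]
    - [0,0,0,-0.001,0.006,0,0.04]
    - [0,0,0,-0.001,0.002,0,0.04]
    - [0,0,0,0,0,0,0.04]
    - [0,0,0,0,0,0,0.04]

```text
clock: 7.95
ee_pos: [0.5773, 0.0653, 0.0253]
orientation: [0.241, 0.665, 0.289, 0.645]
contact_force: [3.2, -0.2, 5.1]
finger_gap: 0.0444
```

Run:
```python
from h import *
s=st(); p=shot('wrist','w7')
for b in blk(p,.5,.66,-.15,.18): print(b)
print(tofx(s['ee_pos']),rv(tool(F[2],np.radians(44),-1)))
f,*r=refine(p,F); print(f,r)
```

```text
ee [0.5773 0.0653 0.0253] F [ 3.2 -0.2  5.1] gap 0.0444 t 7.95
(array([0.5763, 0.0821]), array([ 0.0672, -0.0014]), array([ 58. , 101.9]), np.float64(-0.61))
[ 0.05035495 -0.00071289] [-8.41053331e-04  3.04656659e-05  2.04075648e-03]
[0.57980826 0.01498557 0.07566276] [30, np.int64(30), np.float64(0.0003964676065706373), [(0, -0.0004), (1, 3e-05), (2, 0.00037)]]
```

View pics/w7.png

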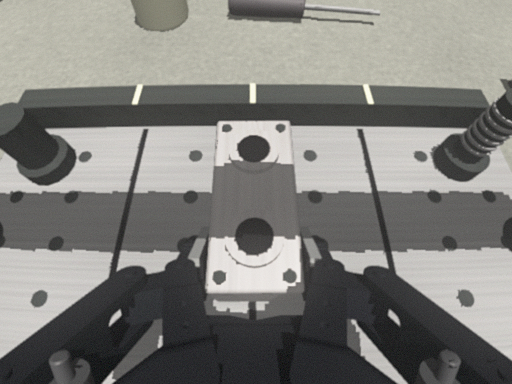

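Call:
move_arm:
  plan:
    - [0,0,0.001,-0.0005,0.003,0,0.04]
    - [0,0,0.001,-0.0007,0.006,0,0.04]
    - [0,0,0,-0.0007,0.006,0,0.04]
    - [0,0,0,-0.0004,0.005,0,0.04]
    - [0,0,0,-0.0003,0.003,0,0.04]
    - [0,0,0,0,0.001,0,0.04]
    - [0,0,0,0,0,0,0.04]

```text
clock: 8.58
ee_pos: [0.574, 0.0883, 0.0253]
orientation: [0.24, 0.666, 0.289, 0.645]
contact_force: [0.6, -6.5, 8.4]
finger_gap: 0.0447
```

Run:
```python
from h import *
s=st(); p=shot('wrist','w8')
for b in blk(p,.5,.66,-.15,.18): print(b)
print(tofx(s['ee_pos']),rv(tool(F[2],np.radians(44),-1)))
```

```text
ee [0.574  0.0883 0.0253] F [ 0.6 -6.5  8.4] gap 0.0447 t 8.5833
(array([0.5731, 0.1054]), array([0.0906, 0.0001]), array([ 57.8, 102.5]), np.float64(-0.91))
[0.07357243 0.00091952] [ 2.30419289e-05 -1.02386032e-03 -1.29607993e-03]
```

View pics/w8.png

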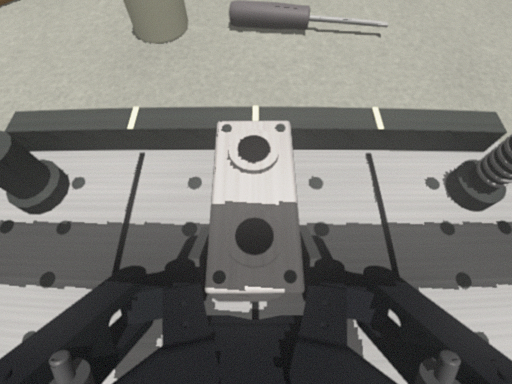

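Call:
move_arm:
  plan:
    - [0,0,0,0.0004,0.002,0,0.04]
    - [0,0,0,0.0001,0.0015,0,0.04]
    - [0,0,0,-0.0001,0.001,0,0.04]
    - [0,0,0,-0.0001,0.001,0,0.04]
    - [0,0,0,0,0,0,0.04]

```text
clock: 9.05
ee_pos: [0.5742, 0.0935, 0.0253]
orientation: [0.24, 0.666, 0.289, 0.645]
contact_force: [0.4, -7.8, 10.1]
finger_gap: 0.0447
```

Call:
move_arm:
  plan:
    - [0,0,0,0,0.001,0,0.04]
    - [0,0,0,0,0.001,0,0.04]
    - [0,0,0,0,0,0,0.04]

```text
clock: 9.3
ee_pos: [0.5742, 0.0942, 0.0252]
orientation: [0.239, 0.666, 0.289, 0.645]
contact_force: [-0.7, -14.7, 10.9]
finger_gap: 0.0443
```

Run:
```python
from h import *
s=st(); p=shot('wrist','w9')
for b in blk(p,.5,.66,-.15,.18): print(b)
print(tofx(s['ee_pos']),rv(tool(F[2],np.radians(44),-1)))
```

```text
ee [0.5742 0.0942 0.0252] F [ -0.7 -14.7  10.9] gap 0.0443 t 9.3
(array([0.5738, 0.1113]), array([ 0.0965, -0.0011]), array([ 59.8, 101.6]), np.float64(0.14))
[0.07939957 0.00021051] [ 0.00204513 -0.00075864 -0.00143027]
```

View pics/w9.png

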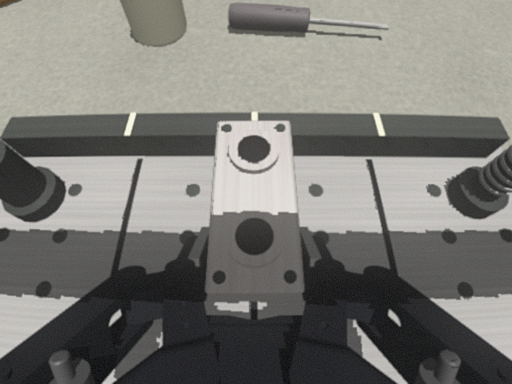

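Call:
move_arm:
  plan:
    - [0,0,0,0,0.001,0,0.04]
    - [0,0,0,0,0,0,0.04]
    - [0,0,0,0,0,0,0.06]
    - [0,0,0,0,0,0,0.06]
    - [0,0,0,0,0,0,0.06]

```text
clock: 9.77
ee_pos: [0.5719, 0.0982, 0.0233]
orientation: [0.241, 0.667, 0.29, 0.643]
contact_force: [0.9, -0.4, -0.2]
finger_gap: 0.0599
```

Run:
```python
from h import *
s=st(); p=shot('wrist','w10')
for b in blk(p,.5,.66,-.15,.18): print(b)
print(tofx(s['ee_pos']))
```

```text
ee [0.5719 0.0982 0.0233] F [ 0.9 -0.4 -0.2] gap 0.0599 t 9.7667
(array([0.5728, 0.1118]), array([ 0.0971, -0.0001]), array([45.5, 99.9]), np.float64(0.4))
[0.08355491 0.00221708]
```

View pics/w10.png

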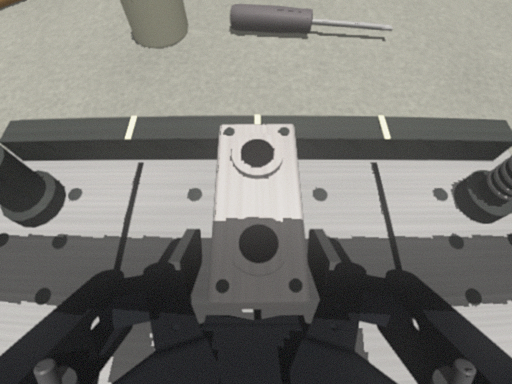

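Block b is against the fence, with its tick at column 257 centred on the block. I'll retreat along the tool axis and go over block c.

Call:
move_arm:
  plan:
    - [0,0,0,0.0005,-0.007,0.007,0.06]
    - [0,0,0,0.001,-0.014,0.0145,0.06]
    - [0,0,0,0.001,-0.014,0.0145,0.07]
    - [0,0,0,0.001,-0.014,0.0145,0.07]
    - [0,0,0,0.001,-0.014,0.0145,0.07]
    - [0,0,0.01,0.01,-0.015,0.01,0.07]
    - [0,0,0.032,0.021,-0.017,0,0.07]
    - [0,0,0.032,0.021,-0.017,0,0.07]
    - [0,0,0.032,0.021,-0.017,0,0.07]
    - [0,0,0.032,0.021,-0.017,0,0.07]
    - [0,0,0.032,0.021,-0.017,0,0.07]
    - [0,0,0.03,0.01,-0.009,-0.01,0.07]
    - [0,0,0,0,0,0,0.07]
    - [0,0,0,0,0,0,0.07]

```text
clock: 10.98
ee_pos: [0.7023, -0.0741, 0.0879]
orientation: [0.173, 0.687, 0.352, 0.611]
contact_force: [-0.8, 0.6, -0.3]
finger_gap: 0.07
```

```bash
sed -i 's/^F=\[.5799,.0150,.0748\]/F=[.5799,.0165,.0748]/' h.py
python3 - <<'E'
from h import *
s=st(); p=shot('wrist','w11')
for b in blk(p,.4,.78,-.15,.18,minpx=600): print(b)
f,*r=refine(p,F); print(f,r)
t=tool(.275,np.radians(44),-1); print(rv(t))
E
```

```text
ee [ 0.7023 -0.0741  0.0879] F [-0.8  0.6 -0.3] gap 0.07 t 10.9833
(array([0.5732, 0.1118]), array([ 0.0955, -0.0005]), array([ 45.5, 102.3]), np.float64(0.47))
(array([ 0.4841, -0.0576]), array([-0.0667,  0.101 ]), array([ 42. , 107.5]), np.float64(35.26))
(array([ 0.6922, -0.0563]), array([-0.081 , -0.1065]), array([45.5, 99.7]), np.float64(12.33))
[0.57966175 0.01648214 0.07456412] [131, np.int64(116), np.float64(0.00020030871382886134), [(0, -0.00012), (1, 0.0), (2, 0.00023)]]
[-0.00106378 -0.00546222 -0.00151177]
```

View pics/w11.png

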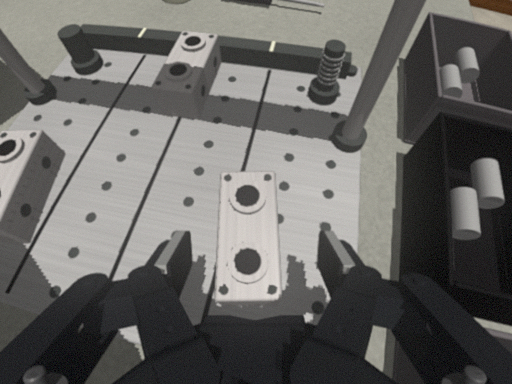

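Call:
move_arm:
  plan:
    - [0,-0.003,0.006,-0.003,0.001,-0.015,0.07]
    - [0,-0.003,0.006,-0.002,0.0005,-0.02,0.07]
    - [0,0,0,0,0,-0.018,0.07]
    - [0,0,0,0,0,-0.009,0.07]
    - [0,0,0,0,0,0,0.07]
    - [0,0,0,0,0,0,0.06]
    - [0,0,0,0,0,0,0.04]
    - [0,0,0,0,0,0,0.04]
    - [0,0,0,0,0,0,0.04]
    - [0,0,0,0,0,0,0.04]
  newtons: 30

```text
clock: 11.87
ee_pos: [0.6982, -0.0731, 0.028]
orientation: [0.167, 0.686, 0.356, 0.612]
contact_force: [-0.5, -1.3, 0.2]
finger_gap: 0.045
```

```bash
cat > nxt.py <<'E'
import sys
from h import *
yl=float(sys.argv[1]); xt=float(sys.argv[2]); name=sys.argv[3]
s=st(); p=shot('wrist',name)
for b in blk(p,.4,.8,-.15,.18,minpx=1500): print(b)
print('tcp fx',tofx(s['ee_pos'],F).round(4),'delta',(fx(xt,yl,0,F)-s['ee_pos'])[:2].round(4),'rot',rv(tool(F[2],np.radians(44),-1)).round(3))
E
python3 nxt.py -.085 .052 w12
```

```text
ee [ 0.6982 -0.0731  0.028 ] F [-0.5 -1.3  0.2] gap 0.045 t 11.8667
(array([0.5748, 0.0914]), array([ 0.0751, -0.0005]), array([46.3, 62.3]), np.float64(1.03))
(array([ 0.6935, -0.0568]), array([-0.0816, -0.1078]), array([ 57.9, 102.8]), np.float64(12.13))
tcp fx [-0.0982 -0.1113] delta [-0.0375  0.1478] rot [ 0.001  0.004 -0.214]
```

View pics/w12.png

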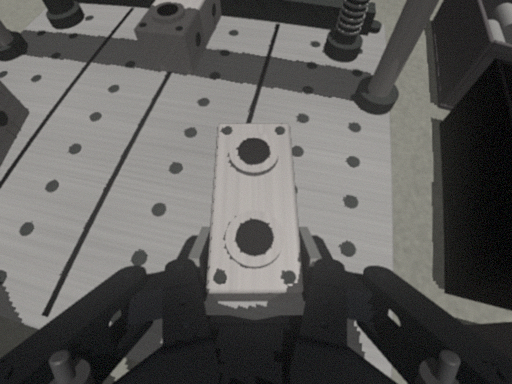

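Call:
move_arm:
  plan:
    - [0,0,-0.01,-0.001,0.004,0,0.04]
    - [0,0,-0.017,-0.002,0.007,0,0.04]
    - [0,0,-0.017,-0.0025,0.01,0,0.04]
    - [0,0,-0.017,-0.0025,0.01,0,0.04]
    - [0,0,-0.017,-0.0025,0.01,0,0.04]
    - [0,0,-0.017,-0.0025,0.01,0,0.04]
    - [0,0,-0.017,-0.0025,0.01,0,0.04]
    - [0,0,-0.017,-0.0025,0.01,0,0.04]
    - [0,0,-0.017,-0.0025,0.01,0,0.04]
    - [0,0,-0.017,-0.0025,0.01,0,0.04]
    - [0,0,-0.017,-0.0025,0.01,0,0.04]
    - [0,0,-0.017,-0.0025,0.01,0,0.04]
    - [0,0,-0.017,-0.0025,0.01,0,0.04]
    - [0,0,0,-0.0025,0.01,0,0.04]
    - [0,0,0,-0.0025,0.01,0,0.04]
    - [0,0,0,-0.002,0.005,0,0.04]
    - [0,0,0,0,0.002,0,0.04]
    - [0,0,0,0,0,0,0.04]
    - [0,0,0,0,0,0,0.04]

```text
clock: 13.5
ee_pos: [0.66, 0.0765, 0.028]
orientation: [0.24, 0.664, 0.29, 0.646]
contact_force: [-0.6, 1.1, 5.2]
finger_gap: 0.0445
```

```bash
python3 nxt.py -.085 .0772 w13
```

```text
ee [0.66   0.0765 0.028 ] F [-0.6  1.1  5.2] gap 0.0445 t 13.5
(array([0.5728, 0.1121]), array([ 0.0959, -0.    ]), array([ 46., 101.]), np.float64(0.53))
(array([0.6586, 0.0934]), array([ 0.0708, -0.0842]), array([ 58.2, 103.2]), np.float64(0.02))
tcp fx [ 0.0538 -0.0843] delta [-0.0011  0.0233] rot [-0.002  0.002 -0.   ]
```

View pics/w13.png

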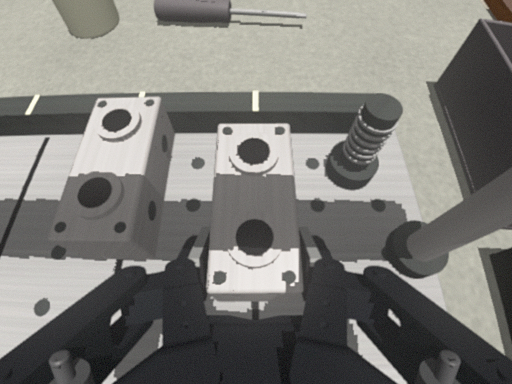

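Call:
move_arm:
  plan:
    - [0,0,0,0,0.003,0,0.04]
    - [0,0,0,-0.0003,0.006,0,0.04]
    - [0,0,0,-0.0003,0.006,0,0.04]
    - [0,0,0,-0.0003,0.004,0,0.04]
    - [0,0,0,-0.0002,0.002,0,0.04]
    - [0,0,0,-0.0001,0.001,0,0.04]
    - [0,0,0,0,0.001,0,0.04]
    - [0,0,0,0,0.001,0,0.04]
    - [0,0,0,0,0,0,0.04]

```text
clock: 14.3
ee_pos: [0.66, 0.0983, 0.028]
orientation: [0.24, 0.664, 0.289, 0.647]
contact_force: [-0.1, -6.0, 7.8]
finger_gap: 0.0448
```

```bash
python3 nxt.py -.085 .0772 w14
```

```text
ee [0.66   0.0983 0.028 ] F [-0.1 -6.   7.8] gap 0.0448 t 14.3
(array([0.573 , 0.1118]), array([ 0.0955, -0.0002]), array([46. , 99.9]), np.float64(0.73))
(array([0.6588, 0.1153]), array([ 0.0926, -0.0861]), array([ 58.2, 103.1]), np.float64(-0.02))
tcp fx [ 0.0756 -0.086 ] delta [-0.0011  0.0015] rot [0.001 0.005 0.001]
```

View pics/w14.png

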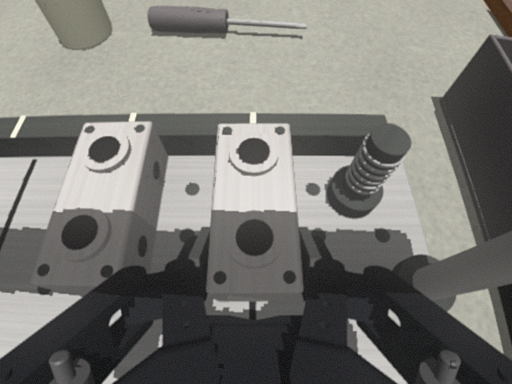

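Call:
move_arm:
  plan:
    - [0,0,0,-0.0007,0.001,0,0.04]
    - [0,0,0,-0.0006,0.001,0,0.04]
    - [0,0,0,0,0.001,0,0.04]
    - [0,0,0,0,0.001,0,0.04]
    - [0,0,0,0,0,0,0.04]

```text
clock: 14.77
ee_pos: [0.6594, 0.1003, 0.0279]
orientation: [0.239, 0.663, 0.288, 0.648]
contact_force: [-0.4, -13.4, 8.1]
finger_gap: 0.0443
```

```bash
python3 nxt.py -.085 .0772 w15
```

```text
ee [0.6594 0.1003 0.0279] F [ -0.4 -13.4   8.1] gap 0.0443 t 14.7667
(array([0.6581, 0.1172]), array([ 0.0946, -0.0855]), array([ 58.4, 102.9]), np.float64(-0.14))
(array([0.573 , 0.1119]), array([ 0.0957, -0.0003]), array([ 46. , 100.3]), np.float64(0.58))
tcp fx [ 0.0776 -0.0855] delta [-0.0005 -0.0005] rot [0.004 0.006 0.003]
```

Call:
move_arm:
  plan:
    - [0,0,0,-0.0005,0.001,0,0.04]
    - [0,0,0,0,0.001,0,0.04]
    - [0,0,0,0,0,0,0.04]
    - [0,0,0,0,0,0,0.06]
    - [0,0,0,0,0,0,0.06]
    - [0,0,0,0,0,0,0.06]

```text
clock: 15.32
ee_pos: [0.6563, 0.1058, 0.0263]
orientation: [0.24, 0.665, 0.289, 0.646]
contact_force: [0.2, 0.2, -0.4]
finger_gap: 0.0603
```

```bash
python3 nxt.py -.085 .0772 w16
```

```text
ee [0.6563 0.1058 0.0263] F [ 0.2  0.2 -0.4] gap 0.0603 t 15.3167
(array([0.6579, 0.1183]), array([ 0.0957, -0.0854]), array([45.4, 99.7]), np.float64(-0.07))
(array([0.5728, 0.1119]), array([ 0.0956, -0.0001]), array([46.4, 99.7]), np.float64(0.91))
tcp fx [ 0.0833 -0.0829] delta [ 0.0026 -0.0059] rot [ 0.     0.001 -0.   ]
```

View pics/w16.png

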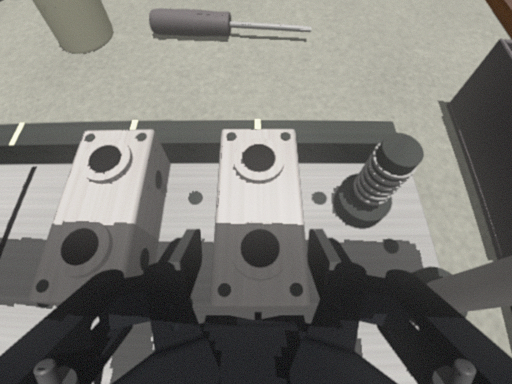

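Call:
move_arm:
  plan:
    - [0,0,0,0.0015,-0.007,0.007,0.06]
    - [0,0,0,0.001,-0.014,0.0145,0.06]
    - [0,0,0,0.001,-0.014,0.0145,0.07]
    - [0,0,0,0.001,-0.014,0.0145,0.07]
    - [0,0,0,0.001,-0.014,0.0145,0.07]
    - [0,0,0.01,-0.01,-0.015,0.005,0.07]
    - [0,0,0.02,-0.02,-0.015,0,0.07]
    - [0,0,0.02,-0.02,-0.015,0,0.07]
    - [0,0,0.02,-0.02,-0.015,0,0.07]
    - [0,0,0.02,-0.02,-0.014,0,0.07]
    - [0,0,0.02,-0.02,-0.014,0,0.07]
    - [0,0,0.02,-0.02,-0.014,0,0.07]
    - [0,0,0.02,-0.02,-0.014,0,0.07]
    - [0,0,0.02,-0.02,-0.014,0,0.07]
    - [0,0,0.02,-0.02,-0.01,0,0.07]
    - [0,0,0.005,-0.013,-0.006,-0.005,0.07]
    - [0,0,0,-0.005,0,0,0.07]
    - [0,0,0,0,0,0,0.07]
    - [0,0,0,0,0,0,0.07]

```text
clock: 16.95
ee_pos: [0.4548, -0.1031, 0.0922]
orientation: [0.174, 0.684, 0.351, 0.615]
contact_force: [-0.3, -0.5, -0.4]
finger_gap: 0.0699
```

Run:
```python
from h import *
s=st(); p=shot('wrist','w17')
for b in blk(p,.4,.78,-.15,.18,minpx=600): print(b)
f,*r=refine(p,F); print(f,r)
print(rv(tool(.25,np.radians(44),-1)))
```

```text
ee [ 0.4548 -0.1031  0.0922] F [-0.3 -0.5 -0.4] gap 0.0699 t 16.95
(array([0.5718, 0.1119]), array([0.0957, 0.0009]), array([ 46. , 102.7]), np.float64(0.26))
(array([0.6564, 0.1178]), array([ 0.0953, -0.0838]), array([ 46.2, 101.7]), np.float64(-0.75))
(array([ 0.4681, -0.0693]), array([-0.0773,  0.1179]), array([ 45.2, 100.1]), np.float64(10.17))
[0.57923895 0.0164505  0.0728635 ] [97, np.int64(90), np.float64(0.00027572310949635774), [(0, -0.00021), (1, -3e-05), (2, 0.00032)]]
[-0.00019909  0.00349317 -0.01935364]
```

View pics/w17.png

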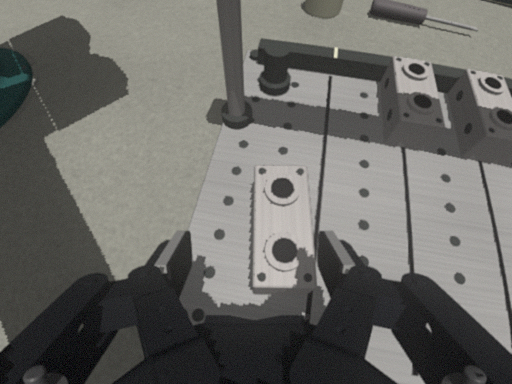

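Call:
move_arm:
  plan:
    - [0,0.002,-0.009,0.007,0.007,0,0.07]
    - [0,0.001,-0.008,0.008,0.008,-0.005,0.07]
    - [0,0,0,0.0025,0.0025,-0.02,0.07]
    - [0,0,0,0,0,-0.02,0.07]
    - [0,0,0,0,0,-0.015,0.07]
    - [0,0,0,0,0,-0.006,0.07]
    - [0,0,0,0,0,0,0.07]
    - [0,0,0,0,0,0,0.07]

```text
clock: 17.67
ee_pos: [0.4724, -0.0856, 0.0262]
orientation: [0.181, 0.684, 0.346, 0.617]
contact_force: [1.0, 0.2, 0.9]
finger_gap: 0.0699
```

```bash
python3 nxt.py .085 .052 w18
```

```text
ee [ 0.4724 -0.0856  0.0262] F [1.  0.2 0.9] gap 0.0699 t 17.6667
(array([0.5722, 0.1109]), array([0.0947, 0.0006]), array([ 45.9, 101.2]), np.float64(0.72))
(array([ 0.468 , -0.0694]), array([-0.0773,  0.118 ]), array([ 45.3, 100.1]), np.float64(10.24))
tcp fx [-0.0938  0.1148] delta [0.0189 0.1476] rot [-0.     0.    -0.178]
```

View pics/w18.png

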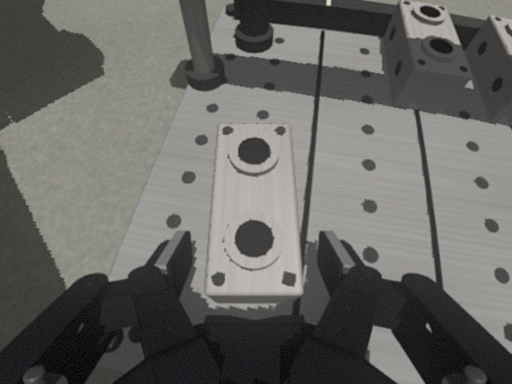

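Call:
move_arm:
  plan:
    - [0,0,0,0,0,0,0.05]
    - [0,0,0,0,0,0,0.04]
    - [0,0,0,0,0,0,0.04]
    - [0,0,0,0,0,0,0.04]
    - [0,0,-0.01,0.001,0.004,0,0.04]
    - [0,0,-0.015,0.001,0.007,0,0.04]
    - [0,0,-0.017,0.0013,0.01,0,0.04]
    - [0,0,-0.017,0.0013,0.01,0,0.04]
    - [0,0,-0.017,0.0013,0.01,0,0.04]
    - [0,0,-0.017,0.0013,0.01,0,0.04]
    - [0,0,-0.017,0.0013,0.01,0,0.04]
    - [0,0,-0.017,0.0013,0.01,0,0.04]
    - [0,0,-0.017,0.0013,0.01,0,0.04]
    - [0,0,-0.017,0.0013,0.01,0,0.04]
    - [0,0,-0.017,0.0013,0.01,0,0.04]
    - [0,0,0,0.0013,0.01,0,0.04]
    - [0,0,0,0.0013,0.01,0,0.04]
    - [0,0,0,0.0013,0.01,0,0.04]
    - [0,0,0,0.0011,0.007,0,0.04]
    - [0,0,0,0,0.003,0,0.04]
  newtons: 30

```text
clock: 19.38
ee_pos: [0.4921, 0.0546, 0.0272]
orientation: [0.24, 0.664, 0.289, 0.646]
contact_force: [-0.3, -6.7, 6.5]
finger_gap: 0.0446
```

Call:
move_arm:
  plan:
    - [0,0,0,0,0,0,0.04]
    - [0,0,0,0,0,0,0.04]

```text
clock: 19.55
ee_pos: [0.4921, 0.0549, 0.0272]
orientation: [0.24, 0.664, 0.289, 0.646]
contact_force: [1.8, -0.3, 5.8]
finger_gap: 0.0445
```

```bash
python3 nxt.py .085 .0772 w19
```

```text
ee [0.4921 0.0549 0.0272] F [ 1.8 -0.3  5.8] gap 0.0445 t 19.55
(array([0.5723, 0.1121]), array([0.0959, 0.0005]), array([ 46.2, 101.2]), np.float64(0.47))
(array([0.6374, 0.1302]), array([ 0.1091, -0.0658]), array([94.4, 35.6]), np.float64(-24.07))
(array([0.4909, 0.0719]), array([0.0619, 0.0847]), array([ 58.2, 103.1]), np.float64(-0.15))
tcp fx [0.0449 0.0847] delta [-0.0027  0.0322] rot [-0.001  0.002  0.001]
```

View pics/w19.png

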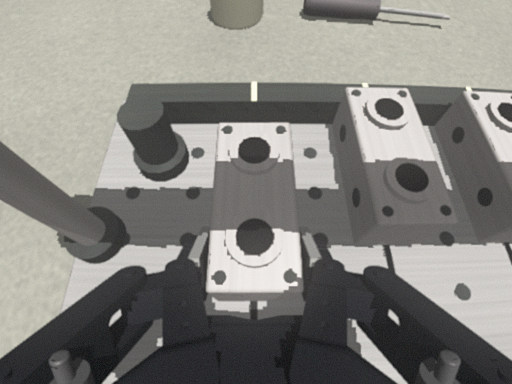

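Call:
move_arm:
  plan:
    - [0,0,0,-0.0002,0.003,0,0.04]
    - [0,0,0,-0.0005,0.006,0,0.04]
    - [0,0,0,-0.0006,0.007,0,0.04]
    - [0,0,0,-0.0006,0.006,0,0.04]
    - [0,0,0,-0.0004,0.004,0,0.04]
    - [0,0,0,-0.0002,0.003,0,0.04]
    - [0,0,0,-0.0001,0.001,0,0.04]
    - [0,0,0,-0.0001,0.001,0,0.04]
    - [0,0,0,0,0,0,0.04]

```text
clock: 20.35
ee_pos: [0.49, 0.0846, 0.0273]
orientation: [0.24, 0.664, 0.289, 0.647]
contact_force: [1.1, -6.0, 8.4]
finger_gap: 0.0446
```

```bash
python3 nxt.py .085 .0772 w20
```

```text
ee [0.49   0.0846 0.0273] F [ 1.1 -6.   8.4] gap 0.0446 t 20.35
(array([0.5721, 0.1119]), array([0.0957, 0.0006]), array([ 46.1, 100.1]), np.float64(0.84))
(array([0.4886, 0.1016]), array([0.0917, 0.0847]), array([ 57.9, 103.1]), np.float64(-0.06))
(array([0.6348, 0.1407]), array([ 0.1198, -0.064 ]), array([63.9, 22.1]), np.float64(-22.61))
tcp fx [0.0747 0.0846] delta [-0.0006  0.0025] rot [0.001 0.003 0.002]
```

Call:
move_arm:
  plan:
    - [0,0,0,-0.0004,0.0015,0,0.04]
    - [0,0,0,-0.0002,0.001,0,0.04]
    - [0,0,0,-0.0001,0.001,0,0.04]
    - [0,0,0,-0.0001,0.001,0,0.04]
    - [0,0,0,0,0,0,0.04]

```text
clock: 20.82
ee_pos: [0.4895, 0.0876, 0.0272]
orientation: [0.239, 0.664, 0.288, 0.647]
contact_force: [-1.3, -14.8, 11.0]
finger_gap: 0.0446
```

```bash
python3 nxt.py .085 .0772 w21
```

```text
ee [0.4895 0.0876 0.0272] F [ -1.3 -14.8  11. ] gap 0.0446 t 20.8167
(array([0.4915, 0.1047]), array([0.0946, 0.0815]), array([ 64.8, 102.9]), np.float64(-0.11))
(array([0.5723, 0.1119]), array([0.0957, 0.0005]), array([ 46.2, 100. ]), np.float64(0.5))
tcp fx [0.0776 0.0848] delta [-0.0002 -0.0005] rot [0.004 0.004 0.002]
```

Call:
move_arm:
  plan:
    - [0,0,0,-0.0002,0.001,0,0.04]
    - [0,0,0,0,0.001,0,0.04]
    - [0,0,0,0,0,0,0.04]
    - [0,0,0,0,0,0,0.06]
    - [0,0,0,0,0,0,0.06]
    - [0,0,0,0.0005,0,0,0.06]

```text
clock: 21.37
ee_pos: [0.487, 0.0925, 0.0258]
orientation: [0.241, 0.665, 0.289, 0.645]
contact_force: [-0.2, 0.7, -0.1]
finger_gap: 0.0602
```

Call:
move_arm:
  plan:
    - [0,0,0,0.002,-0.007,0.007,0.06]
    - [0,0,0,0.001,-0.014,0.0145,0.06]
    - [0,0,0,0.001,-0.014,0.0145,0.06]
    - [0,0,0,0.006,-0.014,0.0145,0.06]
    - [0,0,0,0.02,-0.014,0.01,0.06]
    - [0,0,0,0.03,-0.01,0,0.06]
    - [0,0,0,0.02,0,0,0.06]
    - [0,0,0,0.005,0,0,0.06]
    - [0,0,0,0,0,0,0.06]
    - [0,0,0,0,0,0,0.06]

```text
clock: 22.2
ee_pos: [0.5715, 0.0199, 0.0862]
orientation: [0.24, 0.666, 0.29, 0.644]
contact_force: [-0.2, -0.4, 0.2]
finger_gap: 0.0597
```

Run:
```python
from h import *
s=st(); p=shot('wrist','w22')
for b in blk(p,.4,.78,-.15,.18,minpx=600): print(b)
f,*r=refine(p,F); print(f,r)
```

```text
ee [0.5715 0.0199 0.0862] F [-0.2 -0.4  0.2] gap 0.0597 t 22.2
(array([0.5728, 0.112 ]), array([ 0.0958, -0.0001]), array([ 45.2, 101.3]), np.float64(0.48))
(array([0.4881, 0.1054]), array([0.0955, 0.0849]), array([ 45.4, 101.1]), np.float64(0.22))
(array([0.6574, 0.1186]), array([ 0.096 , -0.0849]), array([ 45.6, 102.1]), np.float64(0.12))
[0.57773041 0.01624247 0.14430158] [42, np.int64(37), np.float64(0.0018379025779478276), [(0, 0.00142), (1, -0.00145), (2, 0.00047)]]
```

View pics/w22.png

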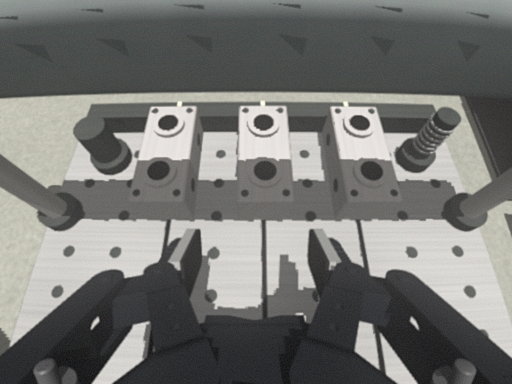

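The row stands at fixture y = +84.9, -0.1 and -84.9 mm, with x equal within 0.5 mm and yaw at most 0.5°. Next is the button.

Call:
move_arm:
  plan:
    - [0,0,0,0.001,-0.014,0.0145,0.05]
    - [0,0,0,0.001,-0.014,0.0145,0.04]
    - [0,0,0,0.002,-0.02,0.02,0.02]
    - [0,0,0,0.002,-0.025,0.025,0.0]
    - [0,0,0,0.002,-0.025,0.025,0.0]
    - [0,0,0,0.002,-0.02,0.02,0.0]
    - [-0.096,-0.0072,0,-0.008,-0.025,0,0]
    - [-0.096,-0.0072,0,-0.018,-0.028,0,0]
    - [-0.096,-0.0072,0,-0.018,-0.028,0,0]
    - [-0.096,-0.0072,0,-0.018,-0.028,0,0]
    - [-0.096,-0.0072,0,-0.018,-0.028,0,0]
    - [-0.096,-0.0072,0,-0.018,-0.028,-0.01,0]
    - [-0.096,-0.0072,0,-0.018,-0.028,-0.01,0]
    - [-0.096,-0.0072,0,-0.018,-0.024,-0.01,0]
    - [0,0,0,-0.008,-0.009,0,0]
    - [0,0,0,0,0,0,0]
    - [0,0,0,0,0,0,0]

```text
clock: 23.67
ee_pos: [0.4405, -0.3241, 0.1759]
orientation: [-0.026, 0.706, 0.026, 0.707]
contact_force: [-0.0, -0.3, -0.4]
finger_gap: 0.0
```

Run:
```python
from h import *
s=st(); print(rv(tool(F[2],0,-1)),s['joints'].round(2))
for n in('wrist','top','scene'):
    p=shot(n,n+'23')
    print(n,[(np.round(r['at'],4),round(r['score'],2)) for r in models.spot_point('start_top',p)])
    if n!='wrist': 
        C=cloud(p); m=(C[...,2]>.019)&(C[...,2]<.05)&(abs(C[...,0]-.44)<.03)&(abs(C[...,1]+.338)<.03)
        print(C[m].mean(0) if m.any() else None, m.sum(), np.percentile(C[m][:,2],[10,50,90]) if m.any() else 0)
```

```text
ee [ 0.4405 -0.3241  0.1759] F [-0.  -0.3 -0.4] gap 0.0 t 23.6667
[-0.00050244  0.00068068  0.00160979] [-0.68  0.06  1.94  0.    1.14 -0.75]
wrist [(array([ 0.4428, -0.3394,  0.0229]), 0.71)]
top [(array([0.7227, 0.1438, 0.0156]), 0.49), (array([ 0.438 , -0.339 ,  0.0265]), 0.46)]
[ 0.44262261 -0.33962445  0.02202094] 75 [0.01978806 0.02174089 0.02450531]
scene [(array([ 0.4392, -0.3413,  0.0218]), 0.46)]
[ 0.44381776 -0.33811095  0.02293522] 83 [0.02077384 0.02292954 0.02520436]
```

View pics/wrist23.png

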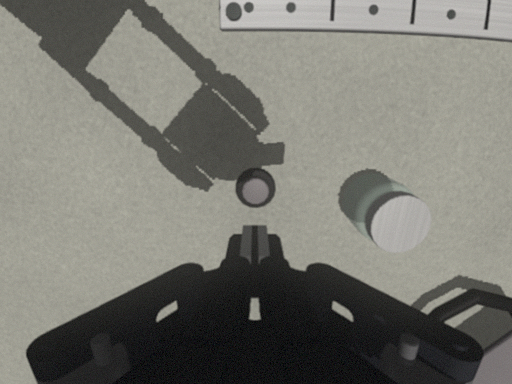

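View pics/scene23.png

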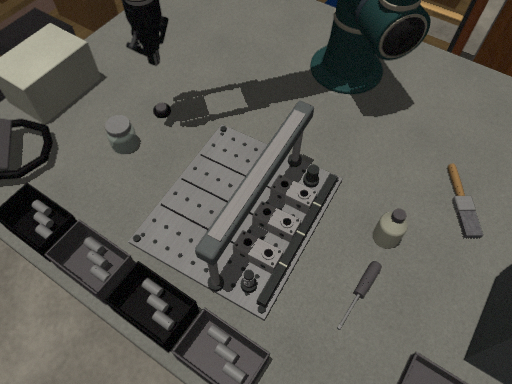

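The button is at (256,190) in the wrist picture, next to the jar at (400,222). In the scene view the row stands at the fence.

Run:
```python
from h import *
p=read_camera('wrist'); print(onplane(p,[[256,190.5]],.024))
C=cloud(p)[175:206,240:272]; m=C[...,2]>.01; print(C[m].mean(0),C[13:18,13:20,2].mean(), np.percentile(C[m][:,2],[5,50,95]))
```

```text
[[ 0.44473973 -0.33882173  0.024     ]]
[ 0.44371643 -0.33881828  0.01967095] 0.02988801902131964 [0.01062811 0.02037601 0.02213544]
```

Call:
move_arm:
  plan:
    - [0,0,0,0.0015,-0.007,-0.02,0]
    - [0,0,0,0.001,-0.008,-0.035,0]
    - [0,0,0,0,0,-0.035,0]
    - [0,0,0,0,0,-0.03,0]
    - [0,0,0,0,0,-0.02,0]
    - [0,0,0,0,0,-0.005,0]
    - [0,0,0,0,0,0,0]
    - [0,0,0,0,0,0,0]

```text
clock: 24.68
ee_pos: [0.444, -0.34, 0.0315]
orientation: [-0.027, 0.706, 0.025, 0.707]
contact_force: [-0.1, -0.7, 0.7]
finger_gap: -0.0003
```

Run:
```python
from h import *
st(); p=shot('wrist','w24')
```

```text
ee [ 0.444  -0.34    0.0315] F [-0.1 -0.7  0.7] gap -0.0003 t 24.6833
```

View pics/w24.png

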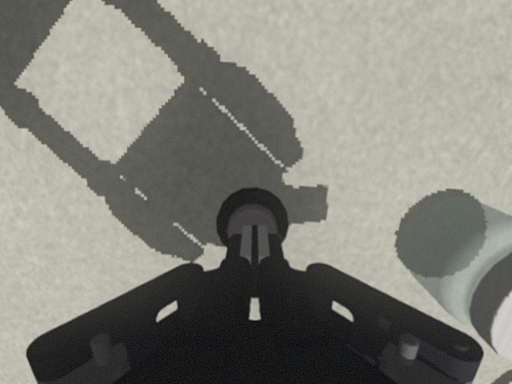

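The shut tips are centred over the button at (252,215). I'll press slowly.

Call:
move_arm:
  plan:
    - [0,0,0,0,0,-0.004,0]
    - [0,0,0,0,0,-0.003,0]
    - [0,0,0,0,0,-0.003,0]
    - [0,0,0,0,0,-0.002,0]
    - [0,0,0,0,0,-0.002,0]
    - [0,0,0,0,0,0,0]

```text
clock: 25.23
ee_pos: [0.444, -0.3402, 0.0173]
orientation: [-0.028, 0.706, 0.025, 0.707]
contact_force: [0.5, -0.5, 3.6]
finger_gap: -0.0
```

Call:
move_arm:
  plan:
    - [0,0,0,0,0,-0.001,0]
    - [0,0,0,0,0,-0.001,0]
    - [0,0,0,0,0,0,0]

```text
clock: 25.48
ee_pos: [0.444, -0.3402, 0.016]
orientation: [-0.028, 0.706, 0.025, 0.707]
contact_force: [-0.1, 0.5, 8.2]
finger_gap: -0.0001
```

Call:
move_arm:
  plan:
    - [0,0,0,0,0,-0.001,0]
    - [0,0,0,0,0,0,0]
    - [0,0,0,0,0,0,0]

```text
clock: 25.73
ee_pos: [0.4441, -0.3402, 0.0159]
orientation: [-0.028, 0.706, 0.025, 0.707]
contact_force: [-1.6, 2.7, 15.0]
finger_gap: 0.0
```

The button has bottomed: it is stiff at z = 0.0159, with 15 N against the 5 N spring. I'll release it.

Call:
move_arm:
  plan:
    - [0,0,0,0,0,0.006,0]
    - [0,0,0,0,0,0.012,0]
    - [0,0,0,0,0,0.025,0]
    - [0,0,0,0,0,0.03,0]
    - [0,0,0,0,0,0.03,0]
    - [0,0,0,0,0,0.03,0]
    - [0,0,0,0,0,0.03,0]
    - [0,0,0,0,0,0,0]
    - [0,0,0,0,0,0,0]

```text
clock: 26.48
ee_pos: [0.4441, -0.3404, 0.1793]
orientation: [-0.028, 0.705, 0.025, 0.708]
contact_force: [-0.4, 0.3, -1.1]
finger_gap: 0.0001
```

Run:
```python
from h import *
st(); p=shot('top','t25')
cv2.imwrite('pics/rt25.png',rectify(p,.36,.80,-.20,.22,.012,.7))
for t in ['bush','bolt','bottle','jar','screwdriver','block_a_center','start_top']:
    print(t,[(np.round(r['at'],3).tolist(),round(r['score'],2)) for r in models.spot_point(t,p)])
for b in blk(p,.4,.78,.0,.18,minpx=100): print(b)
p=read_camera('scene')
for t in ['block_a_center','bush','bolt','bottle','jar','start_top']:
    print(t,[(np.round(r['at'],3).tolist(),round(r['score'],2)) for r in models.spot_point(t,p)])
for k in (.085,0,-.085): print(fx(.0955,k,.032,F))
```

```text
ee [ 0.4441 -0.3404  0.1793] F [-0.4  0.3 -1.1] gap 0.0001 t 26.4833
bush [([0.417, 0.118, 0.015], 0.61)]
bolt [([0.454, 0.328, 0.002], 0.54), ([0.726, 0.143, 0.015], 0.42)]
bottle [([0.452, 0.328, 0.0], 0.75), ([0.585, 0.012, -0.002], 0.19)]
jar [([0.586, -0.344, 0.0], 0.9)]
screwdriver [([0.613, 0.343, 0.001], 0.88), ([0.586, -0.348, 0.001], 0.2)]
block_a_center [([0.567, 0.111, 0.029], 0.74), ([0.613, 0.341, 0.001], 0.17)]
start_top [([0.419, 0.115, 0.012], 0.57), ([0.44, -0.337, 0.024], 0.46), ([0.724, 0.142, 0.016], 0.37)]
(array([0.6577, 0.1348]), array([ 0.1121, -0.0864]), array([45.2, 63.7]), np.float64(0.68))
(array([0.5725, 0.1291]), array([ 0.1129, -0.001 ]), array([45.1, 62.5]), np.float64(1.11))
(array([0.4879, 0.1226]), array([0.1127, 0.0838]), array([45.2, 63.5]), np.float64(0.58))
block_a_center [([0.574, 0.109, 0.03], 0.68), ([0.49, 0.108, 0.033], 0.47)]
bush [([0.42, 0.118, 0.018], 0.86)]
bolt [([0.728, 0.139, 0.012], 0.85)]
bottle [([0.451, 0.332, 0.003], 0.93)]
jar [([0.587, -0.348, 0.003], 0.66)]
start_top [([0.444, -0.34, 0.024], 0.53)]
[0.48800094 0.10538089 0.032     ]
[0.57276326 0.11173296 0.032     ]
[0.65752558 0.11808503 0.032     ]
```

View pics/rt25.png

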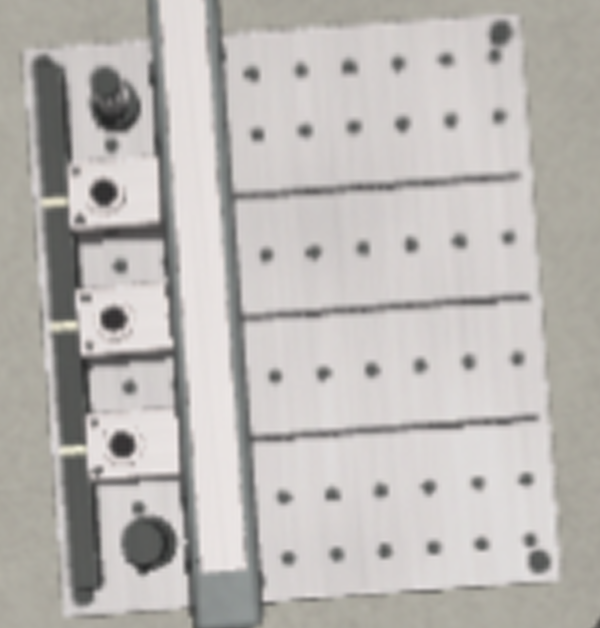

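```bash
python3 -c "
from plant import hand_in; print(hand_in())"
```

```text
the job is handed in; nothing more can be done
None
```

I slid the three blocks into a row under the lamp bar, one on each black line and each pushed against the fence. I then pressed the start button fully down, released it and handed the job in at about 26.5 s. I gripped each block by its sides with the tool leaned back 44°.

**Row, last close wrist-camera check:**
- The block centres lie within 0.1 mm of the three lines, and their distances to the fence agree within 0.5 mm. Camera calibration is only good to about 2 mm, so these figures are relative to the lines as the camera sees them.
- The blocks are turned by 0.1 to 0.5° from the fixture; the middle one is the most askew.
- I pushed each block until the force on the tool reached about 15 N, against about 6 N while sliding, then pushed 1 to 2 mm more.

**Button:** it went stiff at the bottom at 15 N, well above its 5 N spring. I then raised the tool clear. The cameras find its top at its earlier height to within a few millimetres, which is too coarse to show full return.

**Other things:** the bush, bolt, bottle, jar and screwdriver measure where they began, to within the few millimetres the trained networks can tell. I felt no contact with the lamp bar.

**Checks that failed or disagreed:**
- My line fit in the wrist picture of the finished row failed because of shadows, so that check uses the earlier fits.
- The top camera reads the middle block's turn at about 1.1°, but it sees only about 60 mm of each block past the bar. It puts the other two at 0.6 to 0.7°, so the difference between blocks is about 0.5° in both views.
- The first camera estimate of the fence position was about 1.5 to 2 mm short of where the first block stopped. I went by the contact force instead.

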